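# Belt tensioner spring check and lock-out

### The arm

A 6-joint arm with a two-finger parallel gripper is mounted at the origin on a cart in front of the work surface, level with it; the furniture and walls round the work are solid. World frame = base frame: x ahead of the robot, y to its left, z up, the work surface at z = 0. Lengths are in mm, angles in rad, forces in N, time in s.
With the tool pointing down it reaches from about 250 to 800 mm from the base axis. Payload 8.5 kg.
Tool frame: the origin (TCP) lies at the very end of the fingers, on their centre line; the grasp point (between the pads) lies grip_depth behind it (grip_depth is the distance from the TCP to the grasp point, in mm); z points along the fingers, y is the line along which they close (so a half turn about z gives the same grasp; the last joint's range is limited). The gripper opens to 85 mm and grips with 20 to 120 N. Pads are 22 mm wide; open, the fingers measure 114 mm over their backs; the gripper's body (76 mm by 85 mm) begins 54 mm behind the grasp point. The pads swing forward as they close: fully open they stand 13 mm farther back than shut.
Start: joints at [1.233, 0.238, -0.013, 1.319, 0, 1.571], TCP at [173.975, 495.289, 231.276] pointing down, gripper open.
Joint ranges: [-2.66, 2.66], [-1.03, 1.9], [-1.14, 1.46], [-1.82, 2.27], [-1.45, 1.34], [-3.14, 3.14]. Speed limits (rad/s): [2.22, 2.22, 2.79, 3.14, 3.14, 3.14].

### API

Orientations are given as a unit quaternion [w, x, y, z].
In Python, from rig import * gives the robot as it stands.
- The arm moves only by the shell command python3 -m handwheel 'ROWS' [OPENING] [FORCE]. ROWS is JSON, a list that holds one entry, the list of rows, each a list of 4 numbers: the shift along the tool's x, y, z each as a share of 0.8 m, from -1 to 1, then the turn about the tool's z as a share of 1.5 rad, from -1 to 1. In form: [[[tx, ty, tz, spin], ...]]. A call has 1 to 12 rows; each row is the pose to reach, as a shift and turn from the pose commanded when the call began, along the tool's axes at that moment; what a row does not reach only later rows make up. A row lasts 1/12 s, in which the tool goes at most 41.7 mm and 7.16 degrees, less where a joint would pass 70% of its speed; a pose out of reach is approached as far as the arm can. A call with a number of a shift or a turn outside -1 to 1 is refused whole. A call with a gripper value outside its range is refused whole. OPENING is the gripper command: -1 is shut, 1 is fully open, values between are in proportion, set as the call begins (- or left out, the last holds). The fingers move at their own pace and stop on an object; FORCE is the grip in N (left out, the last holds). Time passes only in rows, so rows that repeat a pose let the fingers close. It gives the time, the measured TCP pose, the force, the opening and the grip force at its end, in the units of the state.
- get_state(): the state, without advancing time (a new reading comes with each control period).
- camera(name): name is "side" or "top"; returns the picture (384x512x3 uint8, red, green, blue); there is no depth.
- camera_params(name): a dict with "camera_matrix" (3x3 intrinsics, pixels), "dist_coeffs" ([k1, k2, p1, p2, k3] as OpenCV has them; the pictures are not rectified), "rvec" (rotation vector, rad) and "tvec" (3), from world to camera coordinates, as OpenCV has them. Camera axes: x right, y down, z forward; pixel columns grow to the right and rows downward; lengths in mm; the calibration is good to about 2 mm. A picture is of the moment at which its call begins. camera_params takes no time and is no camera call.
- sign_off(): hands the job in; it is judged then, once.
The state is a dict: "clock": time; "joint_pos": joint angles; "qd": joint speeds; "joint_efforts": joint torques, N m; "ee_pos": TCP position; "tool_rot": TCP orientation; "wrist_force": force on the tool from outside, world axes, zero at the start; "moment": the same for the moment, N m; "finger_gap": finger opening in mm; "grasp_force": force on a finger pad.
Only numpy, scipy, OpenCV 4.12 (cv2) and the standard library are available. Lean on these libraries where they do the work, as an engineer would, in place of code of your own. Each camera call takes 0.05 s, during which the arm holds its last target. There are 200 camera calls.

### The job

Check the springs of the two belt tensioners: on each, with closed fingers push the roller gently round its arc, square to the arm, until you are pushing with 12 N and no more, then let the arm come back, so that its trailing pointer is left at the deflection on the scale; never touch a pointer. Then take the lock pin from its block and drop it fully home, upright, in the lock hole of the tensioner with the weaker spring (the one that gave way farther), and disturb nothing else.

Things in the scene. Friction and masses are not known exactly. Their poses are not given: they have to be found in the camera images.
- unit_a: Belt tensioner A, fixed: grey base plate 250 x 165 x 10 mm. Origin: under the pivot on the bench; -x runs from pivot to scale end (plate x -165..+85, y -82..+82 mm). White marks on the plate each 5 degrees from rest, longer each 15. Pivot hub diameter 44, top z 50. The arm's tail behind the pivot reaches 70 mm out, top z 50. Both units look alike; one spring is weaker (stiffness unknown).
- unit_a_arm (a joint): Angle (rad) of A's sprung arm: 0 at rest on its stop, when it points from the pivot along (-0.900, +0.435) in the unit's frame; grows to 1.15 as it is pushed counter-clockwise seen from above (roller towards unit -y). The spring starts at about 3 N at the roller and pushes harder the farther it goes. Flat steel arm 18 mm wide, z 26..36 mm.
- unit_a_pointer (a joint): Angle (rad) of A's trailing pointer, same pivot and zero as the arm: starts 0 to 0.1; the arm pushes it ahead and it stays by friction where the arm turned back. The arm cannot bring it back.
- unit_a_pointer_tip (a point): Point of A's trailing pointer near its tip, 150 mm from the pivot, over the marks. Pointer: thin dark steel strip 5 mm wide lying under the arm, z 16..20 mm.
- unit_a_roller_axis (a point): Point on the axis of A's black roller, 120 mm from the pivot, at the roller's half height. Roller: diameter 33, z 36..63 mm above the bench, spins freely, screw head above it to z 67. Moves with the arm.
- unit_a_lock_hole (a point): Centre of the mouth of A's lock hole: diameter 14, chamfered, 24 mm deep, in a dark block 34 x 34 mm, top z 34 mm, 56 mm from the pivot, beside the arm's tail. A pin standing in it blocks the tail of the resting arm, which clears the pin by about 1.5 mm.
- unit_b: Belt tensioner B, fixed: grey base plate 250 x 165 x 10 mm. Origin: under the pivot on the bench; -x runs from pivot to scale end (plate x -165..+85, y -82..+82 mm). White marks on the plate each 5 degrees from rest, longer each 15. Pivot hub diameter 44, top z 50. The arm's tail behind the pivot reaches 70 mm out, top z 50. Both units look alike; one spring is weaker (stiffness unknown).
- unit_b_arm (a joint): Angle (rad) of B's sprung arm: 0 at rest on its stop, when it points from the pivot along (-0.900, +0.435) in the unit's frame; grows to 1.15 as it is pushed counter-clockwise seen from above (roller towards unit -y). The spring starts at about 3 N at the roller and pushes harder the farther it goes. Flat steel arm 18 mm wide, z 26..36 mm.
- unit_b_pointer (a joint): Angle (rad) of B's trailing pointer, same pivot and zero as the arm: starts 0 to 0.1; the arm pushes it ahead and it stays by friction where the arm turned back. The arm cannot bring it back.
- unit_b_pointer_tip (a point): Point of B's trailing pointer near its tip, 150 mm from the pivot, over the marks. Pointer: thin dark steel strip 5 mm wide lying under the arm, z 16..20 mm.
- unit_b_roller_axis (a point): Point on the axis of B's black roller, 120 mm from the pivot, at the roller's half height. Roller: diameter 33, z 36..63 mm above the bench, spins freely, screw head above it to z 67. Moves with the arm.
- unit_b_lock_hole (a point): Centre of the mouth of B's lock hole: diameter 14, chamfered, 24 mm deep, in a dark block 34 x 34 mm, top z 34 mm, 56 mm from the pivot, beside the arm's tail. A pin standing in it blocks the tail of the resting arm, which clears the pin by about 1.5 mm.
- lock_pin: Loose steel lock pin, 84 mm tall, about 80 g: shank diameter 12 mm from its foot (chamfered) to 44 mm, then a round grip head diameter 22 mm from 46 to 84 mm. Origin: centre of its foot; z along the pin, up. It starts upright in the pin block.
- pin_block: Fixed dark steel block 60 x 60 x 26 mm with one hole, diameter 14, 22 mm deep, in which the lock pin is kept. Origin: centre of its underside.
- spanner_17: Bystander: steel spanner, about 201 mm long, lying on the bench. Origin: centre of its underside.
- rubber_foot_1: Bystander: black rubber machine foot, diameter 51, 36 mm tall. Origin: centre of its underside.
- tape_black: Bystander: roll of black tape, diameter 64, 18 mm tall. Origin: centre of its underside.

How it is judged (in metres and radians):
On the way, in this order (a step that is already met when the one before it is completed fails the run):
1. both arms have been pushed with about 12 N (9.5 to 14.5 N), as their trailing pointers show (((value of joint unit_a_pointer between 0.244 and 0.45 rad and value of joint unit_b_pointer between 0.58 and 1.06 rad) or (value of joint unit_b_pointer between 0.244 and 0.45 rad and value of joint unit_a_pointer between 0.58 and 1.06 rad))), for 0.2 s.
2. the lock pin stands in the lock hole of the tensioner with the weaker spring (((value of joint unit_a_pointer between 0.244 and 0.45 rad and value of joint unit_b_pointer between 0.58 and 1.06 rad and horizontal distance between lock_pin and unit_b_lock_hole below 0.004 m and z of lock_pin in the frame of unit_b_lock_hole below -0.018 m and angle between lock_pin's own z axis and vertical below 0.12 rad) or (value of joint unit_b_pointer between 0.244 and 0.45 rad and value of joint unit_a_pointer between 0.58 and 1.06 rad and horizontal distance between lock_pin and unit_a_lock_hole below 0.004 m and z of lock_pin in the frame of unit_a_lock_hole below -0.018 m and angle between lock_pin's own z axis and vertical below 0.12 rad))), for 0.2 s.
At the end, for the whole second after the job is handed in: Each trailing pointer stands where a 9.5 to 14.5 N push carries it (one far, the weaker; one short); both arms are back at rest (0.05 rad); the lock pin stands upright (0.12 rad) and still in the lock hole of the weaker one, 18 mm deep or more, within 4 mm of centre (((value of joint unit_a_pointer between 0.244 and 0.45 rad and value of joint unit_b_pointer between 0.58 and 1.06 rad and horizontal distance between lock_pin and unit_b_lock_hole below 0.004 m and z of lock_pin in the frame of unit_b_lock_hole below -0.018 m and angle between lock_pin's own z axis and vertical below 0.12 rad) or (value of joint unit_b_pointer between 0.244 and 0.45 rad and value of joint unit_a_pointer between 0.58 and 1.06 rad and horizontal distance between lock_pin and unit_a_lock_hole below 0.004 m and z of lock_pin in the frame of unit_a_lock_hole below -0.018 m and angle between lock_pin's own z axis and vertical below 0.12 rad)) and value of joint each of unit_a_arm, unit_b_arm below 0.05 rad and linear speed of lock_pin below 0.02 m/s); the robot touches nothing.
It fails at once if a tensioner is pushed, struck or squeezed by the robot with more than 17 N (contact force between any of unit_a, unit_b and the fingers above 17 N or contact force between any of unit_a, unit_b and the arm above 17 N).
It fails at once if a trailing pointer is touched by the robot (contact force between any of unit_a_pointer, unit_b_pointer and the fingers above 0.5 N or contact force between any of unit_a_pointer, unit_b_pointer and the arm above 0.5 N).
It fails at once if a bystander is moved more than 20 mm (distance of any of spanner_17, rubber_foot_1, tape_black from where it was at the start of the episode above 0.02 m).
It also fails if it takes over 72 s, if anything falls off the work surface, if the arm or the gripper's body presses on something with over 40 N, if the wrist force passes 120 N, or if a joint passes its speed limit or range.

## Working session

There is one attempt and no reset: what is moved stays moved. The work goes in short steps, Python scripts to look and compute and a shell command to move; the robot and the scene stay as the last step left them, time stands still between calls to the robot, and variables do not carry over. Pictures are saved under pics/ and viewed, at most 10 in all, crops included, and the job is handed in when it is done.

```bash
mkdir -p pics
python3 - <<'E'
from rig import *
import cv2,numpy as np
for n in("top","side"):
    im=camera(n)[:,:,::-1]; cv2.imwrite(f"pics/{n}0.png",cv2.resize(im,(800,600),interpolation=cv2.INTER_CUBIC)); cv2.imwrite(f"{n}.png",im)
    p=camera_params(n);print(n,{k:np.round(v,3).tolist() for k,v in p.items()})
s=get_state();print(s)
E
```

```text
top {'camera_matrix': [[483.208, 0.0, 259.326], [0.0, 483.208, 193.588], [0.0, 0.0, 1.0]], 'dist_coeffs': [0.026, 0.0, 0.0, 0.0, 0.0], 'rvec': [2.152, -2.052, 0.229], 'tvec': [-37.045, 500.927, 1702.896]}
side {'camera_matrix': [[487.554, 0.0, 254.556], [0.0, 487.554, 186.203], [0.0, 0.0, 1.0]], 'dist_coeffs': [-0.171, 0.0, 0.0, 0.0, 0.0], 'rvec': [0.721, -2.439, 1.332], 'tvec': [432.571, 222.111, 1298.015]}
{'clock': 0.1, 'joint_pos': array([ 1.23301610e+00,  2.38671198e-01, -1.41430579e-02,  1.31920899e+00,
        3.15327636e-05,  1.57082311e+00]), 'qd': array([-0.00088464,  0.00065108,  0.00142551,  0.00036751,  0.00076786,
       -0.00037747]), 'joint_efforts': array([-6.58772024e-04, -5.39722359e+01,  3.46997666e+01,  1.35003560e-02,
       -7.23968674e-05, -3.64913637e-05]), 'ee_pos': array([173.85122635, 494.99156767, 230.77840378]), 'tool_rot': array([-1.18649605e-04,  1.68101535e-01,  9.85769495e-01, -6.02083864e-04]), 'wrist_force': array([ 0.52757211, -0.29755651,  0.14530013]), 'moment': array([ 0.02683786,  0.01586805, -0.04094291]), 'grasp_force': 0.0, 'finger_gap': 85.2269053353773}
```

View pics/top0.png

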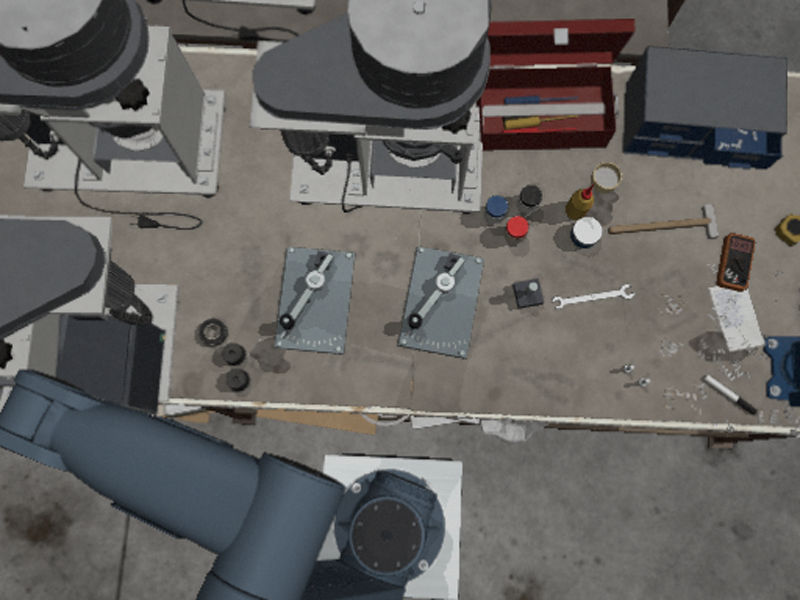

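View pics/side0.png

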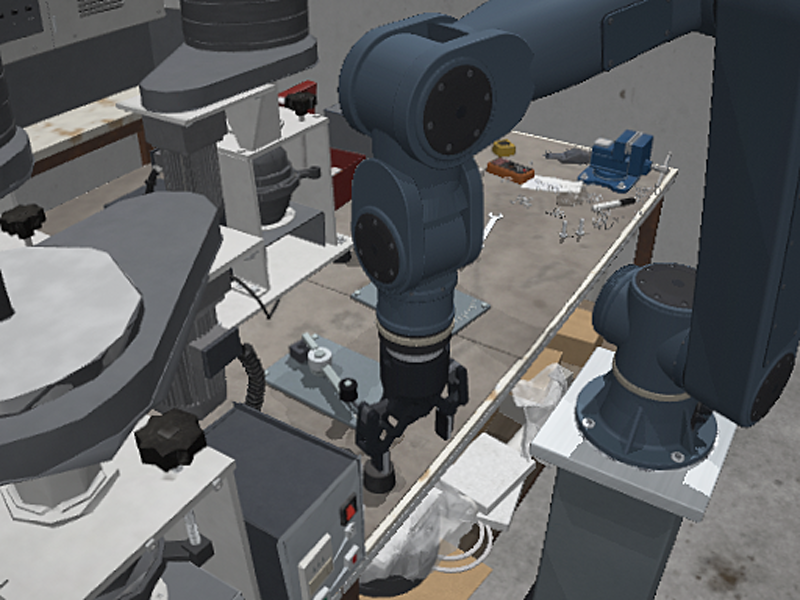

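The top view shows unit plates at about (315,300) and (441,300), rollers at (287,321) and (415,321), pivots at (315,282) and (445,282), and the pin in its block at (531,289). Next I'll take a close crop for precise points.

```bash
cat > h.py <<'E'
import numpy as np,cv2
from rig import *
def back(n,uv,z):
    p=camera_params(n);K=np.array(p["camera_matrix"]);d=np.array(p["dist_coeffs"]);R,_=cv2.Rodrigues(np.array(p["rvec"]));t=np.array(p["tvec"]).ravel()
    q=cv2.undistortPoints(np.array([[uv]],float),K,d)[0,0]
    r=R.T@np.array([q[0],q[1],1]);c=-R.T@t
    return c+r*(z-c[2])/r[2]
def proj(n,P):
    p=camera_params(n)
    return cv2.projectPoints(np.array(P,float).reshape(-1,3),np.array(p["rvec"]),np.array(p["tvec"]),np.array(p["camera_matrix"]),np.array(p["dist_coeffs"]))[0][:,0]
E
python3 - <<'E'
from h import *
im=cv2.imread("top.png")
c=im[150:235,172:352]
cv2.imwrite("pics/crop1.png",cv2.resize(c,None,fx=4.4,fy=4.4,interpolation=cv2.INTER_CUBIC))
k=1.5625
for nm,u,v,z in[("L pivot",315,282,50),("R pivot",445,282,50),("L roller",287,321,67),("R roller",415,321,67),("pin",533,286,88),("block",528,292,26)]:
    print(nm,back("top",(u/k,v/k),z).round(1))
E
```

```text
L pivot [542.6 200.9  50. ]
R pivot [ 557.2 -104.3   50. ]
L roller [443.  256.1  67. ]
R roller [457.  -37.9  67. ]
pin [ 547.6 -304.7   88. ]
block [ 548.2 -303.2   26. ]
```

View pics/crop1.png

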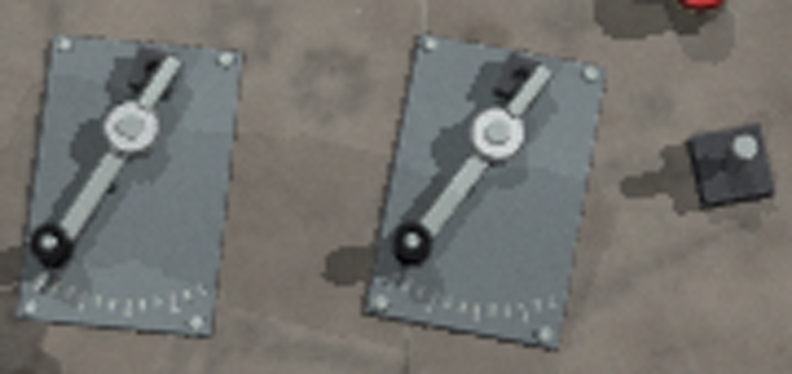

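```bash
cat > fit.py <<'E'
from h import *
from scipy.optimize import least_squares
cr=lambda x,y:((x+.5)/4.4-.5+172,(y+.5)/4.4-.5+150)
M=np.array([[85,82,10],[85,-82,10],[-165,-82,10],[-165,82,10],[0,0,50],[-108,52.2,67]],float)
D={"L":[(53,37),(243,52),(212,337),(17,318),(130,126),(50,243)],"R":[(418,36),(604,70),(556,350),(362,314),(498,133),(411,243)]}
U={}
def tf(u,p):
    c,s=np.cos(u[2]),np.sin(u[2]);p=np.atleast_2d(p);return np.c_[u[0]+c*p[:,0]-s*p[:,1],u[1]+s*p[:,0]+c*p[:,1],p[:,2]]
for k,d in D.items():
    uv=np.array([cr(*q) for q in d])
    r=least_squares(lambda u:(proj("top",tf(u,M))-uv).ravel(),[550,200 if k=="L" else -100,0],x_scale=[100,100,1])
    U[k]=r.x
    if __name__=="__main__":print(k,r.x.round(3),"res",r.fun.round(2))
if __name__=="__main__":
    import rig;print([x for x in dir(rig) if x[0]!='_'])
    for k,u in U.items():
        a0=np.arctan2(.435,-.9)+u[2]
        e=np.array([np.cos(a0),np.sin(a0)]);t=np.array([-e[1],e[0]]);P=u[:2]
        # tool x along +t: yaw of t
        print(k,"roller",(P+120*e).round(1),"start 45 back",(P+120*e-45*t).round(1),"tangent deg",np.degrees(np.arctan2(t[1],t[0])).round(1))
    print("pin",back("top",cr(744,147),80+4).round(1),"block",back("top",cr(730,166),26).round(1), "holeL",back("top",cr(152,72),34),"holeR",back("top",cr(515,78),34))
    # wall/machine base line
    print(back("top",(410/1.5625,215/1.5625),0))
E
python3 fit.py
```

```text
L [ 5.50657e+02  2.02147e+02 -4.10000e-02] res [ 0.06 -0.51 -0.13 -0.21 -0.1   0.05 -0.09  0.48  0.26  0.09 -0.    0.06]
R [ 5.58889e+02 -1.02859e+02 -1.42000e-01] res [-0.02 -0.42  0.29 -0.32 -0.1   0.37  0.17  0.23 -0.38  0.17  0.04 -0.07]
['Unreachable', 'camera', 'camera_params', 'get_state', 'grip_depth', 'sign_off']
L roller [444.9 258.8] start 45 back [466.1 298.5] tangent deg -118.2
R roller [459.3 -35.9] start 45 back [484.4   1.5] tangent deg -123.9
pin [ 548.6 -303.9   84. ] block [ 546.4 -301.7   26. ] holeL [603.05843896 190.15373125  34.        ] holeR [ 612.48206769 -117.58013006   34.        ]
[736.33035239 -14.06024851   0.        ]
```

```bash
python3 -m handwheel '[[[-0.426,-0.111,0.126,-0.944],[-0.426,-0.111,0.126,-0.944],[-0.426,-0.111,0.126,-0.944],[-0.426,-0.111,0.126,-0.944],[-0.426,-0.111,0.126,-0.944],[-0.426,-0.111,0.126,-0.944],[-0.426,-0.111,0.126,-0.944],[-0.426,-0.111,0.126,-0.944],[-0.426,-0.111,0.126,-0.944],[-0.426,-0.111,0.126,-0.944],[-0.426,-0.111,0.126,-0.944],[-0.426,-0.111,0.126,-0.944]]]' -1 20; python3 -c "
from rig import *;print(grip_depth)"
```

```text
clock: 1.1
ee_pos: [466.9, 296.9, 129.3]
tool_rot: [-0.001, -0.508, 0.861, -0.0]
wrist_force: [-0.1, 0.5, 0.0]
finger_gap: -0.1
grasp_force: 0.0
18.700000000000003
```

```bash
python3 -m handwheel '[[[0,0,0.05,0],[0,0,0.1,0],[0,0,0.105,0],[0,0,0.105,0],[0,0,0.105,0]]]'
python3 - <<'E'
from h import *
im=camera("top")[:,:,::-1]; c=im[150:235,165:300]; cv2.imwrite("pics/c2.png",cv2.resize(c,None,fx=5,fy=5,interpolation=cv2.INTER_CUBIC))
im=camera("side")[:,:,::-1]; cv2.imwrite("side2.png",im); c=im[190:310,160:280]; cv2.imwrite("pics/s2.png",cv2.resize(c,None,fx=5,fy=5,interpolation=cv2.INTER_CUBIC))
s=get_state();print(s["wrist_force"],s["joint_pos"].round(2))
E
```

```text
clock: 1.52
ee_pos: [466.3, 298.8, 47.5]
tool_rot: [-0.0, -0.507, 0.862, -0.0]
wrist_force: [0.4, 0.8, 0.2]
finger_gap: 0.4
grasp_force: 0.0
[0.23337729 0.06180425 0.26688079] [ 0.57  0.41 -0.26  0.9  -0.   -0.49]
```

View pics/s2.png

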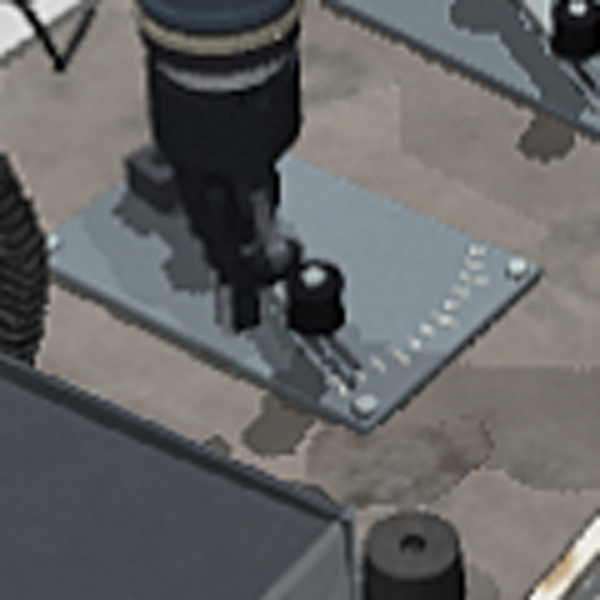

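The crop shows the closed fingers at (235,300) beside the roller at (315,295), with a clear gap. Next: approach to contact.

```bash
python3 -m handwheel '[[[0.005,0,0,0],[0.01,0,0,0],[0.014,0,0,0],[0.016,0,0,0],[0.018,0,0,0],[0.02,0,0,0],[0.0215,0,0,0],[0.023,0,0,0],[0.023,0,0,0],[0.023,0,0,0]]]'
```

```text
clock: 2.45
ee_pos: [457.5, 282.8, 46.7]
tool_rot: [0.0, -0.507, 0.862, 0.0]
wrist_force: [0.9, 3.5, 1.7]
finger_gap: -0.2
grasp_force: 1.6
```

```bash
python3 -m handwheel '[[[0.0038,0.0008,0,-0.0167],[0.0075,0.0015,0,-0.0333],[0.0113,0.0022,0,-0.05],[0.0152,0.0027,0,-0.0667],[0.019,0.0031,0,-0.0833],[0.0228,0.0035,0,-0.1],[0.0228,0.0035,0,-0.1],[0.0228,0.0035,0,-0.1]]]'
cat > f.py <<'E'
from h import *
from fit import U
import sys
s=get_state();q=s["tool_rot"];a,b=q[1],q[2];t=np.array([a*a-b*b,2*a*b]);y=np.array([2*a*b,b*b-a*a])
F=s["wrist_force"];P=s["ee_pos"]-0;r=P[:2]-U[sys.argv[1]][:2]
print("push N",(-F[:2]@t).round(2),"lateral",(F[:2]@y).round(2),"Fz",F[2].round(2),"pivot-rel x,y",(r@t).round(1),(r@y).round(1),"yaw",np.degrees(np.arctan2(t[1],t[0])).round(1),"z",P[2].round(1))
E
python3 f.py L
```

```text
clock: 3.12
ee_pos: [446.2, 268.4, 46.7]
tool_rot: [0.0, -0.57, 0.822, 0.0]
wrist_force: [2.0, 4.6, 1.7]
finger_gap: -0.2
grasp_force: 2.4
push N 5.03 lateral -0.24 Fz 1.67 pivot-rel x,y -25.4 121.1 yaw -110.5 z 46.7
```

```bash
python3 -m handwheel '[[[0.0051,0.001,0,-0.0222],[0.0102,0.0018,0,-0.0444],[0.0153,0.0024,0,-0.0667],[0.0204,0.0028,0,-0.0889],[0.0256,0.0031,0,-0.1111],[0.0307,0.0033,0,-0.1333],[0.0358,0.0031,0,-0.1556],[0.041,0.0029,0,-0.1778],[0.0461,0.0026,0,-0.2],[0.0461,0.0026,0,-0.2]]]';python3 f.py L
```

```text
clock: 3.95
ee_pos: [431.0, 234.8, 46.8]
tool_rot: [0.001, -0.687, 0.727, 0.001]
wrist_force: [-0.5, 8.7, 1.5]
finger_gap: -0.1
grasp_force: 4.0
push N 8.69 lateral 1.0 Fz 1.51 pivot-rel x,y -25.8 121.3 yaw -93.2 z 46.8
```

```bash
python3 -m handwheel '[[[0.0051,0.001,0,-0.0222],[0.0102,0.0018,0,-0.0444],[0.0153,0.0024,0,-0.0667],[0.0204,0.0028,0,-0.0889],[0.0256,0.0031,0,-0.1111],[0.0307,0.0033,0,-0.1333],[0.0307,0.0033,0,-0.1333],[0.0307,0.0033,0,-0.1333]]]';python3 f.py L
```

```text
clock: 4.62
ee_pos: [426.8, 211.0, 46.7]
tool_rot: [-0.001, 0.756, -0.655, -0.001]
wrist_force: [-1.9, 10.6, 2.3]
finger_gap: 0.1
grasp_force: 5.0
push N 10.77 lateral 0.36 Fz 2.28 pivot-rel x,y -26.3 121.4 yaw -81.9 z 46.7
```

```bash
python3 -m handwheel '[[[0.004,0.0008,0,-0.0167],[0.0078,0.0015,0,-0.0333],[0.0115,0.002,0,-0.05],[0.0153,0.0024,0,-0.0667],[0.0153,0.0024,0,-0.0667],[0.0153,0.0024,0,-0.0667]]]';python3 f.py L
```

```text
clock: 5.12
ee_pos: [426.3, 198.7, 46.7]
tool_rot: [-0.001, 0.787, -0.616, -0.001]
wrist_force: [-3.5, 11.2, 3.9]
finger_gap: -0.0
grasp_force: 5.6
push N 11.75 lateral 0.75 Fz 3.85 pivot-rel x,y -26.5 121.5 yaw -76.1 z 46.7
```

```bash
python3 -m handwheel '[[[-0.0112,-0.0033,0,-0],[-0.0223,-0.0067,0,0.1],[-0.033,-0.0116,0,0.15],[-0.0434,-0.0166,0,0.2],[-0.0531,-0.023,0,0.25],[-0.0628,-0.0295,0,0.3],[-0.0714,-0.0374,0,0.35],[-0.08,-0.0453,0,0.4],[-0.0873,-0.0543,0,0.45],[-0.0946,-0.0634,0,0.5],[-0.1029,-0.0765,0,0.567],[-0.1125,-0.0977,0,0.667]]]';python3 f.py L
```

```text
clock: 6.12
ee_pos: [479.7, 302.6, 46.0]
tool_rot: [-0.002, -0.404, 0.915, -0.001]
wrist_force: [-0.6, 0.6, 1.0]
finger_gap: -0.0
grasp_force: 0.0
push N 0.08 lateral 0.85 Fz 1.04 pivot-rel x,y -26.5 120.1 yaw -132.3 z 46.0
```

```bash
python3 -m handwheel '[[[0,0,-0.05,0],[0,0,-0.1,0],[0.274,-0.258,-0.105,-0.098],[0.274,-0.258,-0.105,-0.098],[0.274,-0.258,-0.105,-0.098],[0.274,-0.258,-0.105,-0.098],[0.274,-0.258,-0.105,-0.098],[0.274,-0.258,-0.105,-0.098],[0.274,-0.258,-0.105,-0.098],[0.274,-0.258,-0.105,-0.098],[0.274,-0.258,-0.105,-0.098],[0.274,-0.258,-0.105,-0.098]]]';python3 f.py R
python3 - <<'E'
from h import *
im=camera("side")[:,:,::-1]; cv2.imwrite("side3.png",im); c=im[160:300,160:330]; cv2.imwrite("pics/s3.png",cv2.resize(c,None,fx=4,fy=4,interpolation=cv2.INTER_CUBIC))
E
```

```text
clock: 7.12
ee_pos: [487.1, 1.9, 130.2]
tool_rot: [-0.001, -0.471, 0.882, 0.0]
wrist_force: [-0.7, -0.6, -0.3]
finger_gap: 0.3
grasp_force: 0.0
push N -0.89 lateral 0.3 Fz -0.35 pivot-rel x,y -47.2 117.9 yaw -123.7 z 130.2
```

View pics/s3.png

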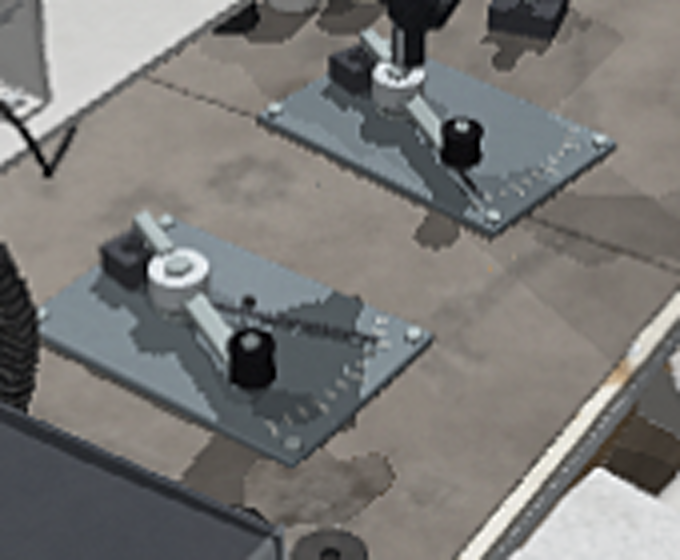

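The left arm is back at rest and its pointer stands far round, with its tip at (380,340). The tool now hovers over the R unit's start, so I'll lower and approach.

```bash
python3 -m handwheel '[[[0,0.0025,0.05,0],[0,0.0025,0.1,0],[0,0.0025,0.105,0],[0,0.0025,0.105,0],[0.008,0.0025,0.105,0],[0.015,0.0025,0.105,0],[0.018,0.0025,0.105,0],[0.02,0.0025,0.105,0],[0.022,0.0025,0.105,0],[0.0235,0.0025,0.105,0],[0.025,0.0025,0.105,0],[0.025,0.0025,0.105,0]]]';python3 f.py R
```

```text
clock: 8.17
ee_pos: [475.5, -13.1, 46.9]
tool_rot: [0.001, -0.473, 0.881, -0.0]
wrist_force: [1.3, 1.6, 1.6]
finger_gap: -0.4
grasp_force: 0.7
push N 2.09 lateral -0.22 Fz 1.58 pivot-rel x,y -28.6 119.2 yaw -123.6 z 46.9
```

```bash
python3 -m handwheel '[[[0.0038,0.0008,0,-0.0167],[0.0075,0.0015,0,-0.0333],[0.0113,0.0022,0,-0.05],[0.0152,0.0027,0,-0.0667],[0.019,0.0031,0,-0.0833],[0.0228,0.0035,0,-0.1],[0.0228,0.0035,0,-0.1],[0.0228,0.0035,0,-0.1]]]';python3 f.py R
```

```text
clock: 8.83
ee_pos: [463.5, -25.9, 46.9]
tool_rot: [0.001, -0.538, 0.843, 0.0]
wrist_force: [2.4, 5.3, 2.0]
finger_gap: -0.0
grasp_force: 3.3
push N 5.77 lateral 0.07 Fz 1.99 pivot-rel x,y -29.5 118.9 yaw -115.0 z 46.9
```

Next, about 0.15 rad more.

```bash
python3 -m handwheel '[[[0.0038,0.0008,0,-0.0167],[0.0075,0.0015,0,-0.0333],[0.0113,0.0022,0,-0.05],[0.0152,0.0027,0,-0.0667],[0.019,0.0031,0,-0.0833],[0.0228,0.0035,0,-0.1],[0.0228,0.0035,0,-0.1],[0.0228,0.0035,0,-0.1]]]';python3 f.py R
```

```text
clock: 9.5
ee_pos: [453.3, -40.6, 46.9]
tool_rot: [0.002, -0.599, 0.8, 0.001]
wrist_force: [2.4, 10.9, 1.9]
finger_gap: -0.0
grasp_force: 5.2
push N 11.12 lateral 0.77 Fz 1.89 pivot-rel x,y -30.1 118.8 yaw -106.3 z 46.9
```

```bash
python3 -m handwheel '[[[0.0035,0.0007,0,-0.015],[0.0065,0.0013,0,-0.029],[0.0065,0.0013,0,-0.029],[0.0065,0.0013,0,-0.029]]]';python3 f.py R; python3 -c "
from h import *
im=camera('side');print(get_state()['wrist_force'])"
```

```text
clock: 9.83
ee_pos: [450.8, -45.1, 46.9]
tool_rot: [0.002, -0.617, 0.787, 0.001]
wrist_force: [2.3, 11.2, 3.0]
finger_gap: -0.2
grasp_force: 5.8
push N 11.48 lateral 0.41 Fz 2.98 pivot-rel x,y -30.3 118.8 yaw -103.8 z 46.9
[ 2.63731019 11.68494192  1.97033865]
```

```bash
python3 -m handwheel '[[[-0.0112,-0.0033,0,0.05],[-0.0223,-0.0067,0,0.1],[-0.033,-0.0116,0,0.15],[-0.0434,-0.0166,0,0.2],[-0.0531,-0.023,0,0.25],[-0.0628,-0.0295,0,0.3],[-0.0714,-0.0374,0,0.35],[-0.08,-0.0453,0,0.4],[-0.08,-0.0453,0,0.4],[-0.08,-0.0453,-0.04,0.4],[-0.08,-0.0453,-0.09,0.4],[-0.08,-0.0453,-0.13,0.4]]]' ;python3 f.py R
python3 - <<'E'
from h import *
s=get_state();q=s["tool_rot"];a,b=q[1],q[2];x=np.array([a*a-b*b,2*a*b]);y=np.array([2*a*b,b*b-a*a])
d=np.array([548.6,-303.9])-s["ee_pos"][:2];print(s["ee_pos"],x,y,"to pin",d@x/800,d@y/800,s["joint_pos"].round(2))
E
```

```text
clock: 10.88
ee_pos: [499.5, 6.4, 152.1]
tool_rot: [-0.001, -0.357, 0.934, 0.0]
wrist_force: [1.8, -1.1, 0.6]
finger_gap: 0.2
grasp_force: 0.0
push N 0.63 lateral -1.98 Fz 0.58 pivot-rel x,y -28.7 121.0 yaw -138.1 z 152.1
[499.50449499   6.37924586 152.05461469] [-0.74456819 -0.66754573] [-0.66754573  0.74456819] to pin 0.21321329293554375 -0.3297469391209601 [ 0.01  0.24 -0.22  1.11 -0.   -0.72]
```

Run:
```python
from h import *
im=camera("side")[:,:,::-1]; u,v=proj("side",[547.5,-302.8,88])[0]; print(u,v)
x0,y0=int(u)-25,int(v)-20; c=im[y0:y0+60,x0:x0+50]; a=cv2.resize(c,None,fx=8,fy=8,interpolation=cv2.INTER_CUBIC)
im=camera("top")[:,:,::-1]; cv2.imwrite("top4.png",im); u,v=proj("top",[547.5,-302.8,88])[0]; X0,Y0=int(u)-25,int(v)-30;c=im[Y0:Y0+60,X0:X0+50]; b=cv2.resize(c,None,fx=8,fy=8,interpolation=cv2.INTER_CUBIC)
cv2.imwrite("pics/p4.png",np.hstack([a,b]));print(x0,y0,X0,Y0)
```

```text
293.5080739843166 143.40971795183427
268 123 315 153
```

View pics/p4.png

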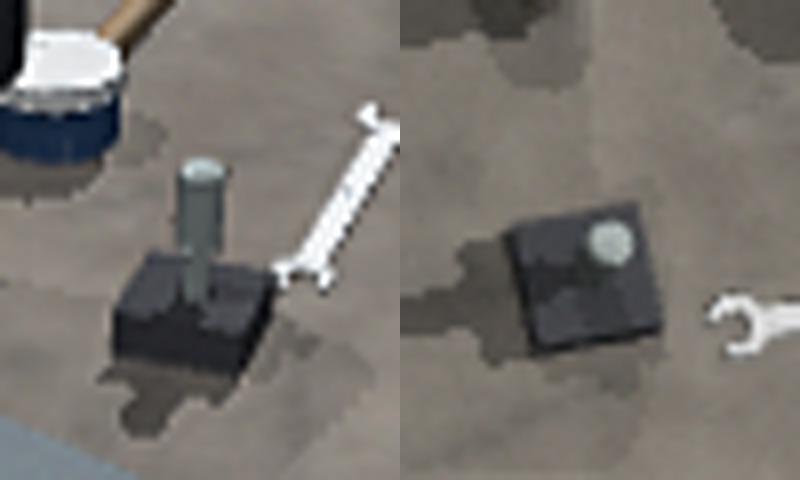

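The pin stands upright in its block: head top at (203,170) in the side crop and (611,243) in the top crop.

Run:
```python
from h import *
from scipy.optimize import least_squares
m={"top":(315+26.4-.44,153+30.4-.44),"side":(268+25.4-.44,123+21.3-.44)}
for n in m: print(n,back(n,m[n],88).round(1))
r=least_squares(lambda p:np.r_[proj("top",p)[0]-m["top"],proj("side",p)[0]-m["side"]],[547,-303,88.]);print(r.x.round(1),r.fun.round(2))
s=get_state();q=s["tool_rot"];a,b=q[1],q[2];x=np.array([a*a-b*b,2*a*b]);y=np.array([2*a*b,b*b-a*a])
d=r.x[:2]-s["ee_pos"][:2];print(s["ee_pos"],d@x/800,d@y/800)
```

```text
top [ 547.8 -304.2   88. ]
side [ 547.5 -298.8   88. ]
[ 549.5 -304.4   84.7] [-0.08 -0.23  0.23  0.06]
[502.68473519   6.33735413 155.34225306] 0.21562672006522432 -0.3283208329347498
```

```bash
python3 -m handwheel '[[[0.2164,-0.326,0,0],[0.2164,-0.326,0,0],[0.2164,-0.326,0,0],[0.2164,-0.326,0,0],[0.2164,-0.326,0,0],[0.2164,-0.326,0,0],[0.2164,-0.326,0,0],[0.2164,-0.326,0,0],[0.2164,-0.326,0,0],[0.2164,-0.326,0,0],[0.2164,-0.326,0,0]]]' 0.3 20
```

```text
clock: 11.9
ee_pos: [543.8, -302.6, 149.9]
tool_rot: [-0.001, -0.356, 0.934, 0.001]
wrist_force: [0.6, 0.5, 0.6]
finger_gap: 55.7
grasp_force: 0.0
```

```bash
python3 -m handwheel '[[[0,0,0.03,0],[0,0,0.06,0],[0,0,0.06,0],[0,0,0.06,0]]]'
```

```text
clock: 12.23
ee_pos: [543.7, -301.4, 102.0]
tool_rot: [-0.001, -0.357, 0.934, 0.001]
wrist_force: [-0.0, -0.1, 0.3]
finger_gap: 55.6
grasp_force: 0.0
```

```bash
python3 -m handwheel '[[[-0.0023,-0.0055,0,0],[-0.0023,-0.0055,0.02,0],[-0.0023,-0.0055,0.04,0],[-0.0023,-0.0055,0.055,0],[-0.0023,-0.0055,0.055,0],[-0.0023,-0.0055,0.055,0]]]'; python3 -m handwheel '[[[0,0,0,0],[0,0,0,0],[0,0,0,0],[0,0,0,0],[0,0,0,0],[0,0,0,0],[0,0,0,0],[0,0,0,0]]]' -1 25
```

```text
clock: 12.73
ee_pos: [549.6, -305.4, 59.6]
tool_rot: [0.0, -0.356, 0.934, -0.0]
wrist_force: [0.5, 0.4, -0.2]
finger_gap: 55.3
grasp_force: 0.0
clock: 13.4
ee_pos: [549.5, -305.5, 59.8]
tool_rot: [0.001, -0.356, 0.934, -0.001]
wrist_force: [-0.8, 1.4, 6.5]
finger_gap: 21.1
grasp_force: 24.1
```

```bash
python3 -m handwheel '[[[0,0,0,0],[0,0,-0.01,0],[0,0,-0.02,0],[0,0,-0.04,0],[0,0,-0.07,0],[0,0,-0.1,0],[0,0,-0.125,0],[0,0,-0.125,0],[0,0,-0.125,0],[0,0,-0.125,0]]]' - 40
python3 - <<'E'
from h import *
from fit import U,tf
s=get_state();q=s["tool_rot"];a,b=q[1],q[2];x=np.array([a*a-b*b,2*a*b]);y=np.array([2*a*b,b*b-a*a])
ims=[]
for n in("side","top"):
    im=camera(n)[:,:,::-1]
    u,v=proj(n,s["ee_pos"]-[0,0,15])[0];x0,y0=int(u)-24,int(v)-25
    c=im[y0:y0+50,x0:x0+48];ims.append(cv2.resize(c,None,fx=8,fy=8,interpolation=cv2.INTER_CUBIC));print(n,x0,y0)
    u,v=proj(n,tf(U["L"],[[55.4,-8.5,34]])[0])[0];x0,y0=int(u)-24,int(v)-25
    c=im[y0:y0+50,x0:x0+48]
    if n=="side":side=cv2.resize(c,None,fx=8,fy=8,interpolation=cv2.INTER_CUBIC)
    else: ims=[side,cv2.resize(c,None,fx=8,fy=8,interpolation=cv2.INTER_CUBIC)]
    print(n,"hole crop",x0,y0)
cv2.imwrite("pics/h5.png",np.hstack(ims))
h=tf(U["L"],[[55.4,-8.5,34]])[0];d=h[:2]-s["ee_pos"][:2]
print(h,s["ee_pos"],"shift",d@x/800,d@y/800)
E
```

```text
clock: 14.23
ee_pos: [548.8, -305.3, 158.4]
tool_rot: [-0.0, -0.356, 0.934, 0.0]
wrist_force: [0.3, 0.3, -1.5]
finger_gap: 20.6
grasp_force: 39.3
side 270 103
side hole crop 169 195
top 319 153
top hole crop 181 140
[605.65961431 191.37053761  34.        ] [ 548.7746116  -305.26882983  158.42815339] shift -0.4661461771646891 0.41611956286856855
```

View pics/h5.png

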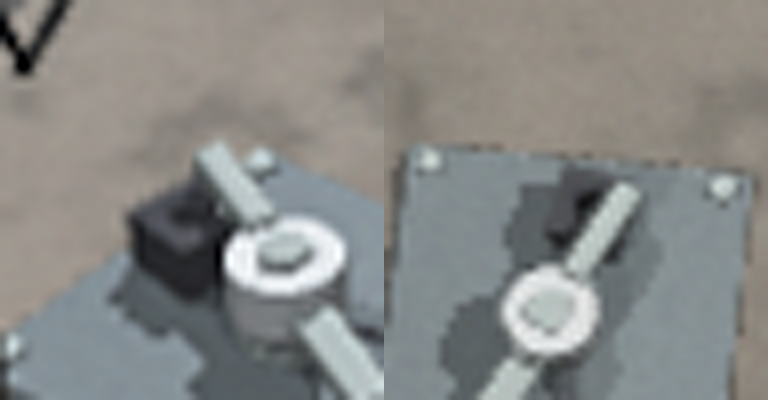

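Run:
```python
from h import *
from fit import U,tf
u=U["L"]
for n,m in(("side",(169+23.5-.44,195+26-.44)),("top",(181+23.9-.44,140+26.6-.44))):
    p=back(n,m,34)[:2]-u[:2];c,s=np.cos(u[2]),np.sin(u[2]);print(n,"unit frame",(c*p[0]+s*p[1]).round(1),(-s*p[0]+c*p[1]).round(1))
# alignment of the unit model in side: hub top and plate corners
P=[]
ims=[]
th=np.linspace(0,2*np.pi,40)
for n,(x0,y0) in(("side",(178,205)),("top",(190,152))):
    im=cv2.imread("side3.png") if 0 else camera(n)[:,:,::-1]
    c=im[y0:y0+32,x0:x0+28].copy();f=14
    c=cv2.convertScaleAbs(cv2.resize(c,None,fx=f,fy=f,interpolation=cv2.INTER_CUBIC),alpha=1.6,beta=10);o=c.copy()
    def dr(pts,col):
        q=(proj(n,tf(u,pts))-[x0,y0]+.5)*f;cv2.polylines(o,[q.astype(int).reshape(-1,1,2)],True,col,1)
    dr(np.c_[22*np.cos(th),22*np.sin(th),0*th+50],(0,0,255))
    h=np.array([55,-10.5])
    dr(np.c_[h[0]+7*np.cos(th),h[1]+7*np.sin(th),0*th+34],(0,255,0))
    e=np.array([.9,-.435]);g=np.array([.435,.9])
    dr([[*(e*r+g*w),50] for r,w in((22,-7),(70,-7),(70,7),(22,7))],(255,255,0))
    dr([[85,82,10],[85,-82,10],[-165,-82,10],[-165,82,10]],(255,0,255))
    ims.append(np.vstack([c,o])[:,:]) 
cv2.imwrite("pics/h6.png",cv2.resize(np.hstack(ims),None,fx=.66,fy=.66,interpolation=cv2.INTER_AREA))
```

```text
side unit frame 58.9 -8.3
top unit frame 51.6 -3.6
```

View pics/h6.png

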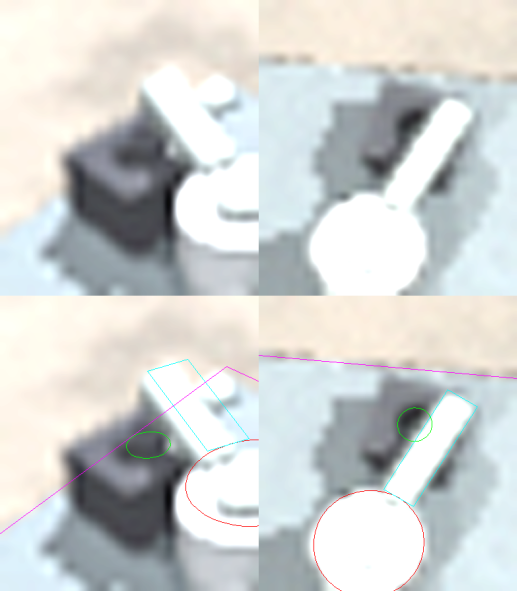

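The fitted unit model lies on the hub, tail and hole in the top view: hole centre at crop (414,424), with the dark spot at the same place. I'll carry the pin over the L hole, the weaker unit.

```bash
python3 -m handwheel '[[[-0.463,0.4132,0,0],[-0.463,0.4132,0,0],[-0.463,0.4132,0,0],[-0.463,0.4132,0,0],[-0.463,0.4132,0,0],[-0.463,0.4132,0,0],[-0.463,0.4132,0,0],[-0.463,0.4132,0,0],[-0.463,0.4132,0,0],[-0.463,0.4132,0,0],[-0.463,0.4132,0,0],[-0.463,0.4132,0,0]]]'; python3 -m handwheel '[[[0,0,0,0],[0,0,0.02,0],[0,0,0.04,0],[0,0,0.055,0],[0,0,0.055,0],[0,0,0.055,0],[0,0,0.055,0]]]'
python3 - <<'E'
from h import *
s=get_state();q=s["tool_rot"];a,b=q[1],q[2];x=np.array([a*a-b*b,2*a*b]);y=np.array([2*a*b,b*b-a*a])
print(s["ee_pos"],s["wrist_force"]);d=np.array([605.5,188])-s["ee_pos"][:2];print(d@x,d@y)
E
```

```text
clock: 15.43
ee_pos: [605.1, 190.3, 157.9]
tool_rot: [-0.0, -0.356, 0.934, 0.0]
wrist_force: [0.7, -0.8, -0.4]
finger_gap: 20.7
grasp_force: 39.3
clock: 16.02
ee_pos: [605.8, 187.8, 115.0]
tool_rot: [0.0, -0.356, 0.935, -0.0]
wrist_force: [-0.0, 0.3, -0.1]
finger_gap: 20.5
grasp_force: 39.4
[605.76307033 187.80827241 114.95940811] [-0.02030021  0.28045777 -0.07180357]
0.06887733975745532 0.3181530747990843
```

```bash
python3 -m handwheel '[[[0,0,0.012,0],[0,0,0.024,0],[0,0,0.024,0],[0,0,0.024,0]]]'
python3 - <<'E'
from h import *
im=camera("side")[:,:,::-1];c=im[195:245,165:225];cv2.imwrite("pics/v7.png",cv2.convertScaleAbs(cv2.resize(c,None,fx=12,fy=12,interpolation=cv2.INTER_CUBIC),alpha=1.5,beta=15))
print(get_state()["wrist_force"])
E
```

```text
clock: 16.35
ee_pos: [605.2, 187.9, 94.6]
tool_rot: [-0.0, -0.356, 0.934, 0.0]
wrist_force: [1.0, 0.7, -1.2]
finger_gap: 20.5
grasp_force: 39.4
[ 0.36456518  0.27046739 -1.24445142]
```

View pics/v7.png

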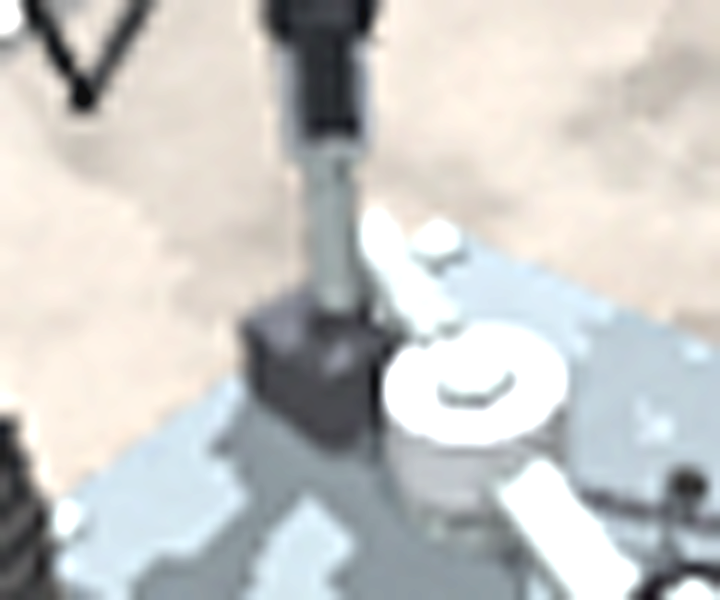

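The pin foot at (333,305) hangs just over the hole, beside the tail and clear of it. I'll descend gently.

```bash
python3 -m handwheel '[[[0,0,0.003,0],[0,0,0.006,0],[0,0,0.009,0],[0,0,0.012,0],[0,0,0.012,0],[0,0,0.012,0]]]'; python3 -c "
from rig import *
s=get_state();print(s['wrist_force'],s['moment'],s['ee_pos'])"
```

```text
clock: 16.9
ee_pos: [605.5, 188.0, 85.5]
tool_rot: [-0.0, -0.356, 0.934, 0.0]
wrist_force: [-0.4, 1.7, -1.7]
finger_gap: 20.3
grasp_force: 39.3
[-0.40990696  1.69746923 -1.65093674] [ 0.28341819 -0.1791628   0.00871657] [605.47762977 187.96593452  85.51761138]
```

```bash
python3 -m handwheel '[[[0,0,0.004,0],[0,0,0.008,0],[0,0,0.012,0],[0,0,0.016,0],[0,0,0.02,0],[0,0,0.0225,0],[0,0,0.0225,0],[0,0,0.0225,0]]]'; python3 -c "
from rig import *
s=get_state();print(s['wrist_force'],s['moment'],s['ee_pos'])"
```

```text
clock: 17.57
ee_pos: [605.4, 188.0, 67.3]
tool_rot: [-0.0, -0.356, 0.934, 0.0]
wrist_force: [1.5, 2.8, -2.6]
finger_gap: 20.4
grasp_force: 39.3
[ 1.50242201  2.84811927 -2.60622196] [ 0.78977141 -0.32435649  0.01900554] [605.39260264 188.00708143  67.32490474]
```

```bash
python3 -m handwheel '[[[0,0,0,0],[0,0,0,0],[0,0,0,0],[0,0,0,0],[0,0,0,0],[0,0,0,0]]]' 0.2; python3 -m handwheel '[[[0,0,-0.02,0],[0,0,-0.05,0],[0,0,-0.09,0],[0,0,-0.14,0],[0,0,-0.18,0],[0,0,-0.22,0],[0.1,0.03,-0.22,0],[0.15,0.05,-0.22,0],[0.2,0.06,-0.22,0],[0.2,0.06,-0.22,0],[0.2,0.06,-0.22,0],[0.2,0.06,-0.22,0]]]'
python3 - <<'E'
from h import *
im=camera("side")[:,:,::-1];a=cv2.resize(im[160:285,165:315],None,fx=4,fy=4,interpolation=cv2.INTER_CUBIC)
cv2.imwrite("pics/v8.png",a);print(get_state()["clock"])
E
```

```text
clock: 18.07
ee_pos: [605.5, 187.8, 67.8]
tool_rot: [-0.0, -0.356, 0.935, -0.0]
wrist_force: [0.4, 0.7, 0.3]
finger_gap: 51.1
grasp_force: 0.0
clock: 19.07
ee_pos: [452.4, 116.4, 244.5]
tool_rot: [0.0, -0.356, 0.935, -0.0]
wrist_force: [1.1, 0.5, -0.2]
finger_gap: 51.5
grasp_force: 0.0
19.1167
```

View pics/v8.png

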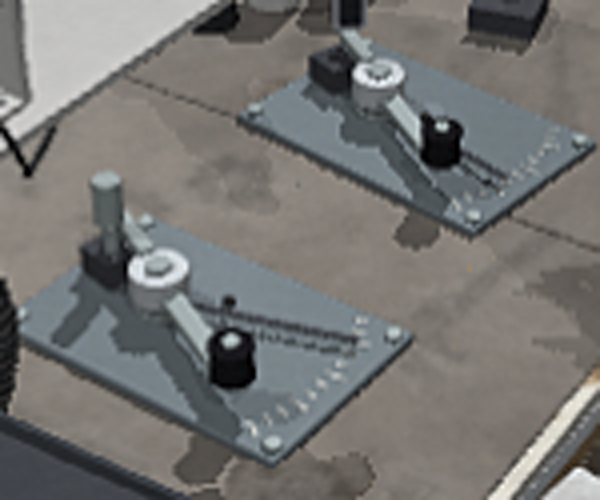

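The pin stands upright and home at (107,215). Both arms are at rest. The left pointer is far round at (358,338) and the right one short at (490,178).

```bash
python3 -c "
from rig import *
print(sign_off())"
```

```text
the job is handed in; nothing more can be done
None
```

I pushed both tensioners to about 12 N and let them return. The left unit, at y ≈ 200 mm, gave way farther (about 0.77 rad against 0.34), so the lock pin now stands upright and fully home in its lock hole. The job is handed in at about 19 s, with no verdict returned.

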